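Spin the hub, then brake it with the paint mark under the dial gauge

ROBOT

A 7-joint arm with a two-finger parallel gripper is mounted at the origin on the work surface. World frame = base frame: x ahead of the robot, y to its left, z up, the work surface at z = 0. Lengths are in m, angles in rad, forces in N, time in s.
With the tool pointing down it reaches from about 0.4 to 0.875 m from the base axis. Payload 19.3 kg.
Tool frame: the origin (TCP) lies on the centre line of the jaws, within the pads' length; the fingertips stand 19 mm ahead of it and the grasp point (between the pads) is the TCP (bot.nose_length is the distance from the TCP to the fingertips, in m); y points along the fingers, z is the direction in which the jaws open and shut, and the axes are right-handed (so a half turn about y gives the same grasp; the last joint's range is limited). The gripper opens to 85 mm and grips with 20 to 120 N. Pads are 22 mm wide; open, the fingers measure 114 mm over their backs; the gripper's body (76 mm by 85 mm) begins 54 mm behind the grasp point. The pads swing forward as they close: fully open they stand 13 mm farther back than shut.
Start: joints at [1.058, 0.521, -0.036, 1.599, 0.021, 1.021, -0.113], TCP at [0.268, -0.565, 0.25] pointing down, gripper open.
Joint ranges: [-2.91, 2.91], [-0.3, 2.13], [-1.5, 1.42], [0.17, 2.43], [-1.26, 4.41], [0.16, 1.93], [-2.52, 2.52]. Speed limits (rad/s): [1.89, 1.89, 2.39, 2.39, 3.01, 3.01, 3.01].

INTERFACE

Orientations are given as [roll, pitch, yaw] about the fixed x, y, z axes, in that order (R = Rz(yaw) Ry(pitch) Rx(roll)).
In Python, from workcell import observe, cams, workorder, bot gives the robot as it stands. The module is installed in compiled form; this text tells all that it offers.
- The arm moves only by the tool apply_moves, never from a script. Its arguments are lists of equal length, an entry for each row: "jaw": the opening, from -1 (shut) to 1 (fully open), so that 0 is half open; "translation": the shift along the world's x, y, z in m, a list of three; "angular": the turn, a rotation vector about the world's x, y, z in degrees, a list of three. In form: {"jaw": [jaw, ...], "translation": [[x, y, z], ...], "angular": [[ax, ay, az], ...]}. A call has 1 to 5 rows; each row is the pose to reach, as a shift and turn from the pose commanded when the call began; what a row does not reach only later rows make up. A row lasts 1/10 s, in which the tool goes at most 50 mm and 8.59 degrees, less where a joint would pass 70% of its speed; a pose out of reach is approached as far as the arm can. A call with a gripper value outside its range is refused whole. The fingers move at their own pace and stop on an object; "newtons" is the grip in N (left out, the last holds). Time passes only in rows, so rows that repeat a pose let the fingers close. It gives the time, the measured TCP pose, the force and the opening at its end, in the units of the state.
- observe(): the state, without advancing time (a new reading comes with each control period).
- cams.grab_frame(name): name is "side" or "top"; returns a dict with "pixels" (400x640x3 uint8, red, green, blue), "mtx" (3x3 intrinsics, pixels), "R" (3x3) and "t" (3): a world point X has camera coordinates R X + t. Camera axes: x right, y down, z forward; pixel columns grow to the right and rows downward; lengths in m; the calibration is good to about 2 mm. A picture is of the moment at which its call begins. There is no depth.
- workorder.job_done(): hands the job in, once; it reports no verdict.
The state is a dict: "clock": time; "qpos": joint angles; "qd": joint speeds; "joint_efforts": joint torques, N m; "position": TCP position; "tool_rot": TCP orientation; "force": force on the tool from outside, world axes, zero at the start; "moment": the same for the moment, N m; "grip_width": finger opening in m.
Only numpy, scipy, OpenCV 4.12 (cv2) and the standard library are available. Lean on these libraries where they do the work, as an engineer would, in place of code of your own. Each camera call takes 0.05 s, during which the arm holds its last target. There are 200 camera calls.

TASK

Check the freshly fitted van hub: flick one of its wheel studs with a fingertip, either way round, so that the hub and its brake disc run round on their own for more than one full turn. Before it has run down, brake it with a fingertip on the brake disc so that it comes to rest in that one stop with the yellow paint mark under the red tip of the dial gauge; it must not be nudged round to the mark after it has stopped somewhere else. Finish with the fingertip still pressing on the disc to hold it there, and leave the gauge and the things lying about alone.

Things in the scene. Friction and masses are not known exactly. Their poses are not given: they have to be found in the camera images.
- hub_stand: Steel base plate, 200 x 200 x 15 mm, fixed to the table, with a stub axle standing upright at its centre. Origin: centre of the plate's underside, on the table and on the hub's vertical axis. It carries the hub and the brake disc.
- hub_axis (a point): The point on the hub's vertical axis at the height of the brake disc's upper face (80 mm above the table). A dry fingertip pressing on the ring with about 10 N (friction roughly 0.6) slows the hub by some 20 rad/s each second, so that a turn of 1 to 2 rad/s stops in about 0.1 s.
- hub (a joint): Angle of the hub and disc together, rad, counter-clockwise seen from above positive; it turns without stop and counts on past a full turn (start within 0.4 of zero). About 5.6 kg, 0.03 kg m2, on a free bearing: left alone it slows gently, each second by roughly 12 % of its speed plus 0.09 rad/s.
- stud (a point): Top of the wheel stud that stands at the same angle as the yellow mark. There are 5 such upright steel studs, 14 mm thick, on a circle of 54 mm radius about the axis, 72 degrees apart, standing from 108 to 138 mm above the table and turning with the hub. Amid them is a grease cap, 66 mm wide below and 58 mm above, up to 134 mm above the table.
- disc: Steel brake disc fixed to the hub, 260 mm across. Its flat bright ring, from 80 to 130 mm radius, has its upper face 80 mm above the table and is 12 mm thick; inside it the grey hat, 74 mm in radius, rises to 108 mm above the table. Origin: on the hub's axis at table height; its x axis points to the yellow mark.
- mark (a point): Centre of the yellow paint mark on the disc's upper face, 106 mm from the axis; the mark is 36 mm wide along the rim and 43 mm long from inside to outside. It turns with the disc.
- gauge: Dial gauge on a stand with a blue cast base (75 x 65 x 35 mm), a post up to 225 mm high and a cross rod; the black dial, 58 mm across and 20 mm thick, stands upright over the disc's ring, its centre 152 mm above the table. Fixed. Origin: on the hub's axis at table height; x points along the table to the gauge's tip, and the stand's post is at x 185, y 85 mm.
- gauge_tip (a point): The red tip of the gauge's plunger, just above the disc's ring, 106 mm from the hub's axis. It marks where the yellow mark must stop.
- spray_can: Blue spray can with red cap, loose, standing, 58 mm across and 165 mm high; origin at the centre of its underside. To be left alone.
- socket: Dark steel socket, loose, standing, 32 mm across and 55 mm high; origin at the centre of its underside. To be left alone.
- marker: Paint marker, white with yellow cap, loose, lying along its x axis, 132 mm long and 18 mm thick; origin on the table under its middle. To be left alone.
- wrench: Steel wrench, loose, lying along its x axis, 190 mm long; origin on the table under its middle. To be left alone.
Not all that is in view belongs to the job. There is more than one size of the gauge; the job needs the middle-sized.

How it is judged:
By the outcome, as a careful person would: the job done as asked, in the order asked, and still so for the second after the job is handed in, while the arm keeps its last pose, push and grip.
It also fails if it takes over 54 s, if anything falls off the work surface, if the arm or the gripper's body presses on something with over 40 N, if the wrist force passes 120 N, or if a joint passes its speed limit or range.

## Working session

There is one attempt and no reset: what is moved stays moved. The work goes in short steps, Python scripts to look and compute and a tool call to move; the robot and the scene stay as the last step left them, time stands still between calls to the robot, and variables do not carry over. Pictures are saved under pics/ and viewed, about 8 in all and at most 12, crops included, and the job is handed in when it is done.

Besides the shell and the picture viewer there is one more tool, called after "Call:" by a JSON object that holds its "op" and its "data", one argument or row to a line. apply_moves: Moves the arm, as the interface text tells. Its arguments: {"type":"object","properties":{"jaw":{"type":"array"},"translation":{"type":"array"},"angular":{"type":"array"},"newtons":{"type":"number"}},"required":["jaw","translation","angular"]}

```bash
mkdir -p pics; python3 - <<'E'
from workcell import observe,cams,bot
import cv2,numpy as np
print(observe(), bot.nose_length)
for n in("side","top"):
    f=cams.grab_frame(n); cv2.imwrite(f"pics/{n}0.png",f["pixels"][:,:,::-1])
    np.savez(f"{n}.npz",**f); print(n,f["mtx"],f["R"],f["t"])
E
```

```text
{'clock': 0.0, 'qpos': array([ 1.05781621,  0.52201337, -0.03633282,  1.60002169,  0.02121517,
        1.02104949, -0.1127954 ]), 'qd': array([ 4.51388413e-04, -5.19634662e-04, -1.88527079e-04,  5.68170869e-04,
       -3.40963710e-05,  7.57875454e-04,  1.68202511e-05]), 'joint_efforts': array([ 1.47070237e-03, -9.27110767e+01,  1.98115312e+00, -3.69929767e+01,
        1.80377037e-02,  8.09501245e-03,  3.37025358e-05]), 'position': array([ 0.26761808, -0.56446226,  0.24972115]), 'tool_rot': array([-1.57189927e+00, -8.78151734e-05, -2.69880498e+00]), 'force': array([ 1.09266102, -0.35592278, -0.52389018]), 'moment': array([-0.01777638,  0.04623084, -0.03003306]), 'grip_width': 0.0854322783326463} 0.019
side [[373.35836702   0.         320.86605149]
 [  0.         373.35836702 197.43747825]
 [  0.           0.           1.        ]] [[-0.76643187 -0.64228027  0.00763168]
 [-0.49568524  0.58386047 -0.64296431]
 [ 0.40850745 -0.49657125 -0.76585812]] [0.34893831 0.18612036 1.18559948]
top [[496.83605298   0.         310.07493992]
 [  0.         496.83605298 196.14999478]
 [  0.           0.           1.        ]] [[ 0.01838195 -0.99980585 -0.00709633]
 [-0.99240611 -0.01738161 -0.12177026]
 [ 0.12162328  0.00928082 -0.99253294]] [0.11267092 0.38355012 1.4827214 ]
```

View pics/top0.png

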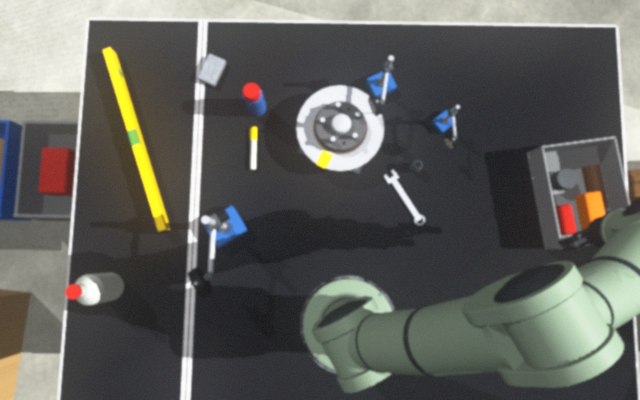

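View pics/side0.png

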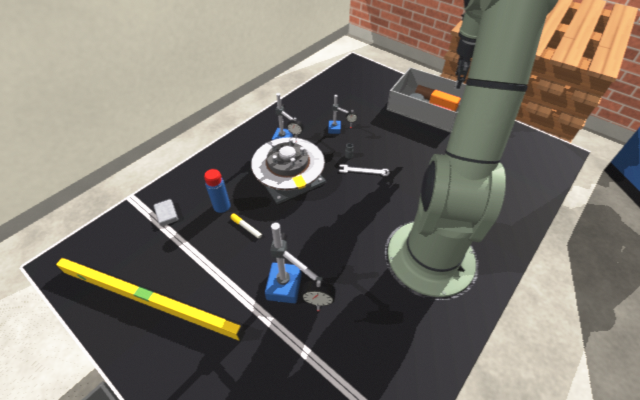

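```bash
cat > h.py <<'E'
import numpy as np,cv2
def ray(f,px,z):
    d=f["R"].T@np.linalg.inv(f["mtx"])@np.array([px[0],px[1],1.]); c=-f["R"].T@f["t"]
    return c+d*(z-c[2])/d[2]
def proj(f,X):
    q=f["mtx"]@(f["R"]@np.asarray(X,float)+f["t"]); return q[:2]/q[2]
def tri(f,p,g,q):
    A=[];b=[]
    for h,x in((f,p),(g,q)):
        d=h["R"].T@np.linalg.inv(h["mtx"])@np.array([x[0],x[1],1.]);d/=np.linalg.norm(d);c=-h["R"].T@h["t"]
        P=np.eye(3)-np.outer(d,d);A.append(P);b.append(P@c)
    return np.linalg.lstsq(np.vstack(A),np.hstack(b),rcond=None)[0]
def yellow(f,z=.08):
    hsv=cv2.cvtColor(f["pixels"],cv2.COLOR_RGB2HSV)
    m=cv2.inRange(hsv,(20,140,120),(34,255,255))
    return m
E
python3 - <<'E'
from h import *
T=dict(np.load("top.npz"));S=dict(np.load("side.npz"))
# ring: bright pixels in top
for n,f,box in(("top",T,(285,75,400,185)),("side",S,(240,85,340,215))):
    x0,y0,x1,y1=box
    hsv=cv2.cvtColor(f["pixels"],cv2.COLOR_RGB2HSV)
    m=cv2.inRange(hsv,(0,0,150),(179,60,255))|yellow(f)
    k=np.zeros_like(m);k[y0:y1,x0:x1]=m[y0:y1,x0:x1]
    k=cv2.morphologyEx(k,cv2.MORPH_OPEN,np.ones((3,3)))
    c=max(cv2.findContours(k,cv2.RETR_EXTERNAL,cv2.CHAIN_APPROX_NONE)[0],key=cv2.contourArea)
    P=np.array([ray(f,p[0],.08)[:2] for p in cv2.convexHull(c)])
    A=np.c_[2*P,np.ones(len(P))];s=np.linalg.lstsq(A,(P**2).sum(1),rcond=None)[0]
    r=np.sqrt(s[2]+s[:2]@s[:2]);print(n,"center",s[:2],"r",r,"resid",np.std(np.hypot(*(P-s[:2]).T)))
    y=np.zeros_like(m);y[y0:y1,x0:x1]=yellow(f)[y0:y1,x0:x1]
    M=cv2.moments(y,True);p=(M["m10"]/M["m00"],M["m01"]/M["m00"]);w=ray(f,p,.08);print(" mark",p,w,np.hypot(*(w[:2]-s[:2])),np.degrees(np.arctan2(*(w[:2]-s[:2])[::-1])))
    y=cv2.inRange(hsv,(0,110,60),(8,255,255))|cv2.inRange(hsv,(172,110,60),(179,255,255))
    q=np.argwhere(y[60:215,240:480]); print(" red",(q[:,::-1]+[240,60])[:30].tolist())
a=T["pixels"][45:195,280:480,::-1];b=S["pixels"][85:215,205:378,::-1]
cv2.imwrite("pics/crop0.png",np.vstack([cv2.resize(a,(400,300),interpolation=2),cv2.resize(b,(400,300),interpolation=2)]) if 0 else np.hstack([cv2.resize(a,None,fx=2,fy=2,interpolation=2),cv2.resize(cv2.copyMakeBorder(b,0,20,0,0,0),None,fx=2,fy=2,interpolation=2)]))
cv2.imwrite("pics/crop1.png",np.vstack([cv2.resize(a[:110,:160],None,fx=5,fy=5,interpolation=2)]))
E
```

```text
top center [0.58175807 0.03485671] r 0.13097688653286887 resid 0.0007570668969014263
 mark (323.32704402515725, 159.69182389937106) [0.48340093 0.08198579 0.08      ] 0.10906547306560387 154.39799056359504
 red [[248, 82], [249, 82], [250, 82], [251, 82], [252, 82], [253, 82], [254, 82], [246, 83], [247, 83], [248, 83], [249, 83], [250, 83], [251, 83], [252, 83], [253, 83], [254, 83], [255, 83], [256, 83], [245, 84], [246, 84], [247, 84], [248, 84], [249, 84], [250, 84], [251, 84], [252, 84], [253, 84], [254, 84], [255, 84], [256, 84]]
side center [0.58027238 0.03810514] r 0.13052606161293773 resid 0.001505486168189167
 mark (299.38235294117646, 181.61764705882354) [0.48096276 0.08485493 0.08      ] 0.10976312222968675 154.79138827178517
 red [[439, 90], [433, 104], [434, 104], [435, 104], [436, 104], [436, 105], [437, 105], [438, 105], [439, 105], [439, 106], [440, 106], [441, 106], [442, 106], [442, 107], [443, 107], [444, 107], [445, 107], [445, 108], [446, 108], [447, 108], [448, 108], [448, 109], [449, 109], [450, 109], [350, 127], [351, 127]]
```

View pics/crop1.png

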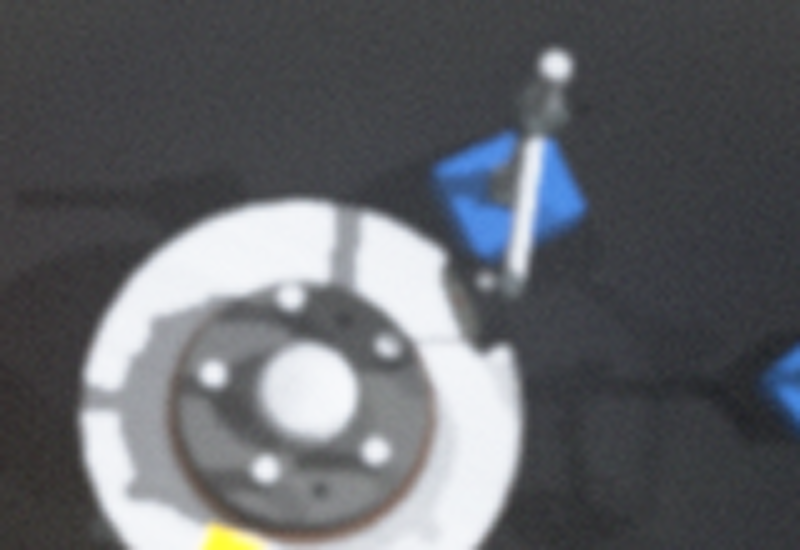

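```bash
python3 - <<'E'
from h import *
S=dict(np.load("side.npz"))
cv2.imwrite("pics/crop2.png",cv2.resize(S["pixels"][85:205,235:375,::-1],None,fx=5,fy=5,interpolation=2))
E
```

```text
(no output)
```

View pics/crop2.png

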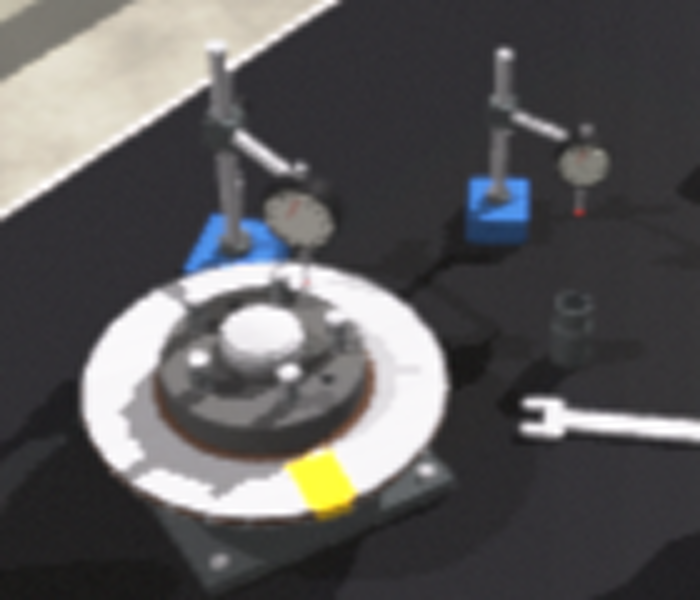

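```bash
python3 - <<'E'
from h import *
T=dict(np.load("top.npz"));S=dict(np.load("side.npz"))
ct=np.array([.5818,.0349]);cs=np.array([.5803,.0381]);c=np.array([.581,.0365])
deg=lambda v:np.degrees(np.arctan2(v[1],v[0]))
t=ray(S,(296.2,142.2),.083)[:2];print("tip",t,np.hypot(*(t-cs)),deg(t-cs))
p=tri(T,(391,58.4),S,(278.2,94.6));print("post",p,np.hypot(*(p[:2]-c)),deg(p[:2]-c)-np.degrees(np.arctan2(85,185)))
for f,cc,px in((T,ct,(391,58.4)),(S,cs,(278.2,94.6))):
    q=ray(f,px,.225)[:2];print("post@.225",q,np.hypot(*(q-cc)),deg(q-cc)-24.68)
# big red dots near tip in side
hsv=cv2.cvtColor(S["pixels"],cv2.COLOR_RGB2HSV);print(S["pixels"][136:147,292:301].astype(int)[:,:,0]-S["pixels"][136:147,292:301].astype(int)[:,:,1])
# studs top
for px in((290,297),(388,346),(375,450),(265,468),(212,374)):
    q=ray(T,(280+px[0]/5,45+px[1]/5),.138)[:2];print("stud",q,np.hypot(*(q-ct)),deg(q-ct))
E
```

```text
tip [ 0.62264118 -0.05437648] 0.10170877590629993 -65.3989047788079
post [ 0.74086525 -0.09571827  0.21765297] 0.2074573965755123 -64.26967782444038
post@.225 [ 0.73718965 -0.09498576] 0.20252470096394842 -64.57128643066287
post@.225 [ 0.73370456 -0.08817062] 0.19868877117032516 -64.13853557566432
[[-15  -3   1   2   2   2   0   0   1]
 [ -3   2   2   2   3   2   1   1   1]
 [  1   1   2   4   4   4   4   3   3]
 [  2   2   1   2   4   2   2   1   2]
 [  3   3   2   5  10   3   2   1   1]
 [  3   3   3  17  34   9   2   1   2]
 [  2   4   6  11   9   3   2   1   1]
 [ -2   2   2   4   3   3   1   1   1]
 [  0   1   2   2   2   3   3   4   3]
 [  2   2   3   3   3   3   2   4   3]
 [  2   2   2   3   3   2   4   3   3]]
stud [0.63362758 0.04335426] 0.05251259091885294 9.264652812750581
stud [ 0.60567413 -0.01294075] 0.05346692115925084 -63.47927228529683
stud [ 0.54476796 -0.00596767] 0.05515014801434759 -132.18114385604838
stud [0.533271   0.05639247] 0.0530753252990296 156.11245570393692
stud [0.58760187 0.08733268] 0.05275270210163802 83.68569301373279
```

Call:
{"op": "apply_moves", "data": {
  "jaw": [-1,-1,-1,-1,-1],
  "translation": [
    [0.015,0.046,0.01],
    [0.03,0.092,0.02],
    [0.045,0.138,0.03],
    [0.06,0.184,0.03],
    [0.075,0.23,0.03]
  ],
  "angular": [
    [0,0,0],
    [0,0,0],
    [0,0,0],
    [0,0,0],
    [0,0,0]
  ]
}}

```text
clock: 0.6
position: [0.343, -0.3328, 0.2804]
tool_rot: [-1.57, 0.0, -2.699]
force: [1.8, -0.2, 0.6]
grip_width: 0.0124
```

Call:
{"op": "apply_moves", "data": {
  "jaw": [-1,-1,-1,-1,-1],
  "translation": [
    [0.015,0.046,0],
    [0.03,0.092,0],
    [0.045,0.138,0],
    [0.06,0.184,0],
    [0.075,0.23,0]
  ],
  "angular": [
    [0,0,0],
    [0,0,0],
    [0,0,0],
    [0,0,0],
    [0,0,0]
  ]
}}

```text
clock: 1.1
position: [0.4178, -0.1029, 0.2804]
tool_rot: [-1.571, 0.0, -2.699]
force: [1.5, -1.3, 0.1]
grip_width: -0.0001
```

Call:
{"op": "apply_moves", "data": {
  "jaw": [-1,-1,-1,-1,-1],
  "translation": [
    [0.01,0.045,0],
    [0.03,0.09,0],
    [0.055,0.13,0],
    [0.09,0.165,0],
    [0.125,0.2,0]
  ],
  "angular": [
    [0,0,0],
    [0,0,0],
    [0,0,0],
    [0,0,0],
    [0,0,0]
  ]
}}

```text
clock: 1.6
position: [0.5437, 0.0969, 0.2803]
tool_rot: [-1.571, -0.0, -2.699]
force: [-0.1, -1.5, 0.0]
grip_width: 0.0
```

Call:
{"op": "apply_moves", "data": {
  "jaw": [-1,-1,-1,-1],
  "translation": [
    [0.04,0.012,-0.01],
    [0.062,0.015,-0.045],
    [0.062,0.015,-0.08],
    [0.062,0.015,-0.08]
  ],
  "angular": [
    [0,0,0],
    [0,0,0],
    [0,0,0],
    [0,0,0]
  ]
}}

```text
clock: 2.0
position: [0.6027, 0.1099, 0.1957]
tool_rot: [-1.573, -0.007, -2.698]
force: [-0.9, -0.1, 0.4]
grip_width: -0.0002
```

```bash
python3 - <<'E'
from h import *
from workcell import observe,cams
o=[]
for n in("side","top"):
    f=cams.grab_frame(n); np.savez(f"{n}1.npz",**f)
    a=f["pixels"][60:220,200:440,::-1] ; o.append(cv2.resize(a,None,fx=2.5,fy=1.875*1.333,interpolation=2)[:,:,:])
cv2.imwrite("pics/c3.png",cv2.resize(np.vstack(o),(450,600)))
print(observe()["position"],observe()["qpos"])
E
```

```text
[0.60449979 0.11030365 0.20079455] [-0.03707049  0.57786553 -0.35252975  1.663218    0.23479869  0.94337115
 -1.6035967 ]
```

View pics/c3.png

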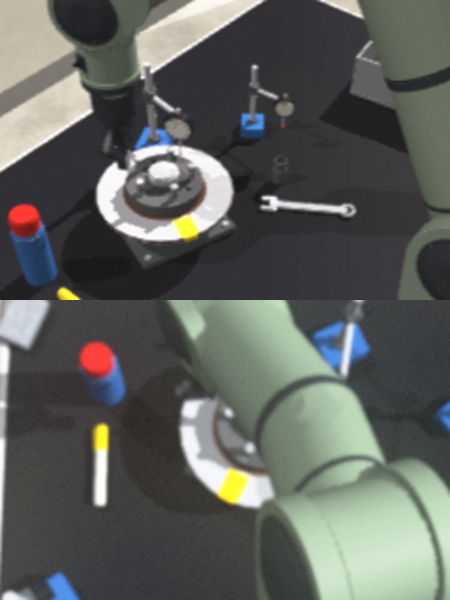

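Call:
{"op": "apply_moves", "data": {
  "jaw": [-1,-1,-1,-1],
  "translation": [
    [0.0035,0.0015,0],
    [0.0035,0.0015,-0.03],
    [0.0035,0.0015,-0.065],
    [0.0035,0.0015,-0.065]
  ],
  "angular": [
    [0,0,0],
    [0,0,0],
    [0,0,0],
    [0,0,0]
  ]
}}

```text
clock: 2.5
position: [0.6071, 0.1114, 0.1337]
tool_rot: [-1.571, -0.003, -2.699]
force: [0.1, 0.9, 0.3]
grip_width: 0.0002
```

Call:
{"op": "apply_moves", "data": {
  "jaw": [-1,-1,-1,-1,-1],
  "translation": [
    [-0.0045,-0.002,0],
    [-0.008,-0.004,0],
    [-0.012,-0.0055,0],
    [-0.017,-0.008,0],
    [-0.025,-0.012,0]
  ],
  "angular": [
    [0,0,0],
    [0,0,0],
    [0,0,0],
    [0,0,0],
    [0,0,0]
  ]
}}

```text
clock: 3.0
position: [0.5848, 0.1054, 0.1374]
tool_rot: [-1.575, 0.009, -2.696]
force: [3.5, 38.5, -6.1]
grip_width: -0.0002
```

```bash
python3 - <<'E'
from h import *
from workcell import observe,cams
f=cams.grab_frame("side"); np.savez("side2.npz",**f)
cv2.imwrite("pics/c4.png",cv2.resize(f["pixels"][100:200,230:340,::-1],None,fx=6,fy=6,interpolation=2))
m=yellow(f)[130:200,250:326];q=np.argwhere(m).mean(0)[::-1]+[250,130];w=ray(f,q,.08)[:2]-[.5803,.0381];print(q,np.degrees(np.arctan2(w[1],w[0])))
s=observe();print(s["position"],s["force"],s["clock"])
p=s["position"]
for z in(.1185,):
    print(proj(f,[p[0],p[1],z]))
E
```

```text
[305.2815534  178.69902913] 167.48160277686534
[0.58248589 0.10463486 0.13692608] [-2.01720537 12.14010873 -1.9491383 ] 3.05
[273.11963452 163.12598063]
```

View pics/c4.png

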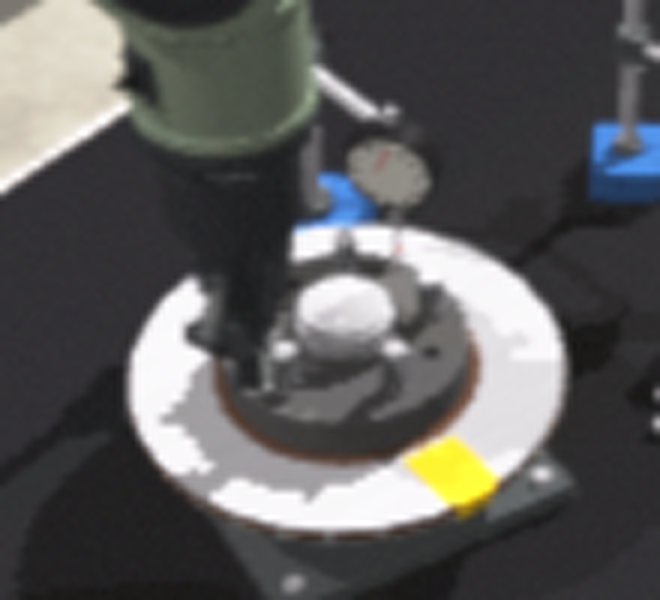

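Call:
{"op": "apply_moves", "data": {
  "jaw": [-1,-1,-1],
  "translation": [
    [0.018,0.013,0],
    [0.018,0.013,0.03],
    [0.018,0.013,0.03]
  ],
  "angular": [
    [0,0,0],
    [0,0,0],
    [0,0,0]
  ]
}}

```text
clock: 3.35
position: [0.6028, 0.1135, 0.1691]
tool_rot: [-1.57, 0.005, -2.699]
force: [1.1, -0.6, 0.2]
grip_width: 0.0003
```

```bash
cat > ang.py <<'E'
from h import *
from workcell import observe,cams
C=np.array([.5803,.0381]); r=[]
def angle(f):
    k=np.array([proj(f,[C[0]+.106*np.cos(a),C[1]+.106*np.sin(a),.08]) for a in np.linspace(0,6.28,60)])
    m=yellow(f);z=np.zeros_like(m);cv2.fillConvexPoly(z,cv2.convexHull(((k-k.mean(0))*1.3+k.mean(0)).astype(np.int32)),255)
    q=np.argwhere(m&z)
    if len(q)<8:return None,len(q)
    w=ray(f,q.mean(0)[::-1],.08)[:2]-C
    return np.degrees(np.arctan2(w[1],w[0])),len(q),round(float(np.hypot(*w)),4)
if __name__=="__main__":
    import sys
    for i in range(int(sys.argv[1])):
        t=observe()["clock"];f=cams.grab_frame("side");print(round(t,3),angle(f))
    np.savez("last.npz",**f)
    s=observe();print(s["clock"],s["position"],s["force"])
E
python3 ang.py 4
```

```text
3.35 (np.float64(-161.5599171982176), 92, 0.1085)
3.4 (np.float64(-157.69572097998162), 89, 0.1095)
3.45 (np.float64(-153.4627546000199), 88, 0.1091)
3.5 (np.float64(-149.06194300708756), 90, 0.1091)
3.55 [0.60101552 0.11245709 0.16542864] [ 0.07331522  0.13228043 -0.05526103]
```

Call:
{"op": "apply_moves", "data": {
  "jaw": [-1,-1,-1,-1,-1],
  "translation": [
    [0.002,-0.009,0.01],
    [0.004,-0.018,0.01],
    [0.006,-0.0275,0.01],
    [0.006,-0.0275,0.01],
    [0.006,-0.0275,0.01]
  ],
  "angular": [
    [0,0,0],
    [0,0,0],
    [0,0,0],
    [0,0,0],
    [0,0,0]
  ]
}}

```text
clock: 4.05
position: [0.6072, 0.0849, 0.175]
tool_rot: [-1.571, -0.0, -2.7]
force: [-0.0, -0.5, 0.0]
grip_width: 0.0001
```

```bash
python3 ang.py 2
```

```text
4.05 (np.float64(-107.70105188304488), 76, 0.1095)
4.1 (np.float64(-104.0452878971454), 74, 0.1096)
4.15 [0.60711952 0.08556968 0.17511503] [ 0.53007076  0.24467818 -0.89934274]
```

Call:
{"op": "apply_moves", "data": {
  "jaw": [-1,-1,-1,-1,-1],
  "translation": [
    [0,0,0],
    [0,0,0],
    [0,0,0],
    [0,0,0],
    [0,0,0]
  ],
  "angular": [
    [0,0,0],
    [0,0,0],
    [0,0,0],
    [0,0,0],
    [0,0,0]
  ]
}}

```text
clock: 4.65
position: [0.6073, 0.0853, 0.1753]
tool_rot: [-1.571, 0.0, -2.699]
force: [-0.0, -0.1, -0.0]
grip_width: 0.0001
```

Call:
{"op": "apply_moves", "data": {
  "jaw": [-1,-1,-1,-1,-1],
  "translation": [
    [0,0,0],
    [0,0,0],
    [0,0,0],
    [0,0,0],
    [0,0,0]
  ],
  "angular": [
    [0,0,0],
    [0,0,0],
    [0,0,0],
    [0,0,0],
    [0,0,0]
  ]
}}

```text
clock: 5.15
position: [0.6073, 0.0853, 0.1753]
tool_rot: [-1.571, 0.0, -2.699]
force: [0.6, -0.4, -0.3]
grip_width: 0.0005
```

Call:
{"op": "apply_moves", "data": {
  "jaw": [-1,-1,-1,-1,-1],
  "translation": [
    [0,0,0],
    [0,0,0],
    [0,0,0],
    [0,0,0],
    [0,0,0]
  ],
  "angular": [
    [0,0,0],
    [0,0,0],
    [0,0,0],
    [0,0,0],
    [0,0,0]
  ]
}}

```text
clock: 5.65
position: [0.6073, 0.0853, 0.1753]
tool_rot: [-1.571, -0.0, -2.699]
force: [0.4, 0.9, -0.2]
grip_width: 0.0002
```

```bash
python3 ang.py 4
```

```text
5.65 (np.float64(-5.707503994286716), 10, 0.1187)
5.7 (np.float64(-3.012210708855453), 17, 0.1211)
5.75 (np.float64(-1.4096399098577195), 29, 0.1183)
5.8 (np.float64(-0.35953322586211217), 37, 0.1173)
5.85 [0.60727465 0.08530984 0.17527947] [ 0.0462514   0.11034538 -0.13506482]
```

Call:
{"op": "apply_moves", "data": {
  "jaw": [-1,-1,-1,-1,-1],
  "translation": [
    [0,0,0],
    [0,0,0],
    [0,0,0],
    [0,0,0],
    [0,0,0]
  ],
  "angular": [
    [0,0,0],
    [0,0,0],
    [0,0,0],
    [0,0,0],
    [0,0,0]
  ]
}}

```text
clock: 6.35
position: [0.6073, 0.0853, 0.1753]
tool_rot: [-1.571, -0.0, -2.699]
force: [-1.0, 0.4, -0.2]
grip_width: 0.0001
```

Call:
{"op": "apply_moves", "data": {
  "jaw": [-1,-1,-1,-1,-1],
  "translation": [
    [0,0,0],
    [0,0,0],
    [0,0,0],
    [0,0,0],
    [0,0,0]
  ],
  "angular": [
    [0,0,0],
    [0,0,0],
    [0,0,0],
    [0,0,0],
    [0,0,0]
  ]
}}

```text
clock: 6.85
position: [0.6073, 0.0853, 0.1753]
tool_rot: [-1.571, -0.0, -2.699]
force: [-0.2, -0.6, 0.5]
grip_width: 0.0
```

Call:
{"op": "apply_moves", "data": {
  "jaw": [-1,-1,-1,-1,-1],
  "translation": [
    [0,0,0],
    [0,0,0],
    [0,0,0],
    [0,0,0],
    [0,0,0]
  ],
  "angular": [
    [0,0,0],
    [0,0,0],
    [0,0,0],
    [0,0,0],
    [0,0,0]
  ]
}}

```text
clock: 7.35
position: [0.6073, 0.0853, 0.1753]
tool_rot: [-1.571, -0.0, -2.699]
force: [-0.1, 0.6, 0.6]
grip_width: -0.0003
```

```bash
python3 ang.py 3; python3 - <<'E'
from h import *
f=np.load("last.npz")
cv2.imwrite("pics/c5.png",cv2.resize(f["pixels"][100:200,230:340,::-1],None,fx=5,fy=5,interpolation=2))
E
```

```text
7.35 (np.float64(60.822301256641715), 90, 0.1089)
7.4 (np.float64(62.710057915767784), 91, 0.1088)
7.45 (np.float64(64.63131130444623), 92, 0.1089)
7.5 [0.60723531 0.08527935 0.17527979] [0.55420141 0.24193264 0.29449916]
```

View pics/c5.png

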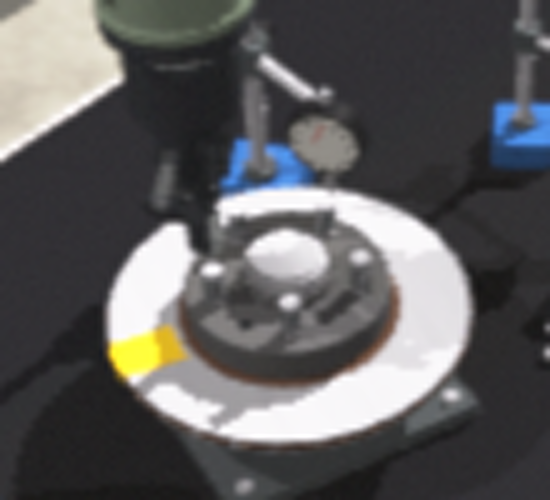

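Call:
{"op": "apply_moves", "data": {
  "jaw": [-1,-1,-1,-1,-1],
  "translation": [
    [0,0,0],
    [0,0,0],
    [0,0,0],
    [0,0,0],
    [0,0,0]
  ],
  "angular": [
    [0,0,0],
    [0,0,0],
    [0,0,0],
    [0,0,0],
    [0,0,0]
  ]
}}

```text
clock: 8.0
position: [0.6073, 0.0853, 0.1753]
tool_rot: [-1.571, -0.0, -2.699]
force: [-0.6, 0.1, -0.6]
grip_width: 0.0001
```

```bash
python3 ang.py 1; python3 - <<'E'
import numpy as np
C=np.array([.581,.0365])
p=lambda a:C+.055*np.array([np.cos(np.radians(a)),np.sin(np.radians(a))])
b=np.array([.6073,.0853])
for L in([67,74],[81,88,98,110,125],[142,152]):
    for a in L: print(a,np.round(p(a)-b,4))
    b=p(L[-1])
E
```

```text
8.0 (np.float64(80.99392707166895), 98, 0.1088)
8.05 [0.60725813 0.08527238 0.17530764] [-0.13818269  0.26517498 -0.58723789]
67 [-0.0048  0.0018]
74 [-0.0111  0.0041]
81 [-0.0066  0.0015]
88 [-0.0132  0.0021]
98 [-0.0228  0.0016]
110 [-0.034  -0.0012]
125 [-0.0467 -0.0078]
142 [-0.0118 -0.0112]
152 [-0.017  -0.0192]
```

Call:
{"op": "apply_moves", "data": {
  "jaw": [-1,-1,-1,-1,-1],
  "translation": [
    [0,0,0],
    [0,0,0],
    [0,0,-0.04],
    [0,0,-0.04],
    [-0.005,0.002,-0.04]
  ],
  "angular": [
    [0,0,0],
    [0,0,0],
    [0,0,0],
    [0,0,0],
    [0,0,0]
  ]
}}

```text
clock: 8.55
position: [0.6022, 0.0871, 0.1354]
tool_rot: [-1.571, -0.001, -2.699]
force: [0.2, 0.2, 1.1]
grip_width: 0.0
```

Call:
{"op": "apply_moves", "data": {
  "jaw": [-1,-1,-1,-1,-1],
  "translation": [
    [-0.0063,0.0023,0],
    [-0.013,0.0037,0],
    [-0.0196,0.0044,0],
    [-0.029,0.004,0],
    [-0.0403,0.001,0]
  ],
  "angular": [
    [0,0,0],
    [0,0,0],
    [0,0,0],
    [0,0,0],
    [0,0,0]
  ]
}}

```text
clock: 9.05
position: [0.5619, 0.0886, 0.136]
tool_rot: [-1.57, 0.002, -2.699]
force: [2.5, 0.7, 0.6]
grip_width: 0.0005
```

Call:
{"op": "apply_moves", "data": {
  "jaw": [-1,-1,-1,-1,-1],
  "translation": [
    [-0.0127,-0.0066,0],
    [-0.0245,-0.0178,0],
    [-0.0298,-0.0259,0.04],
    [-0.0298,-0.0259,0.08],
    [-0.0298,-0.0259,0.08]
  ],
  "angular": [
    [0,0,0],
    [0,0,0],
    [0,0,0],
    [0,0,0],
    [0,0,0]
  ]
}}

```text
clock: 9.55
position: [0.5335, 0.0626, 0.2202]
tool_rot: [-1.569, 0.006, -2.699]
force: [0.3, -0.2, -0.8]
grip_width: -0.0002
```

```bash
python3 ang.py 4
```

```text
9.55 (np.float64(-138.02561507130167), 78, 0.1094)
9.6 (np.float64(-128.48633154883817), 77, 0.1089)
9.65 (np.float64(-118.63795199922407), 76, 0.1094)
9.7 (np.float64(-109.72867606231948), 75, 0.1096)
9.75 [0.53151561 0.06229915 0.21484638] [-0.24653475 -0.15271673 -0.48870567]
```

Call:
{"op": "apply_moves", "data": {
  "jaw": [-1,-1,-1,-1,-1],
  "translation": [
    [0.03,0.015,0],
    [0.07,0.033,0],
    [0.105,0.05,-0.01],
    [0.1165,0.055,-0.045],
    [0.1165,0.055,-0.09]
  ],
  "angular": [
    [0,0,0],
    [0,0,0],
    [0,0,0],
    [0,0,0],
    [0,0,0]
  ]
}}

```text
clock: 10.25
position: [0.65, 0.1189, 0.1238]
tool_rot: [-1.571, 0.002, -2.698]
force: [0.3, -0.2, -0.3]
grip_width: 0.0003
```

Call:
{"op": "apply_moves", "data": {
  "jaw": [-1,-1,-1],
  "translation": [
    [0,0,-0.015],
    [0,0,-0.019],
    [0,0,-0.019]
  ],
  "angular": [
    [0,0,0],
    [0,0,0],
    [0,0,0]
  ]
}}

```text
clock: 10.55
position: [0.6488, 0.1174, 0.107]
tool_rot: [-1.571, 0.0, -2.699]
force: [-0.1, 0.4, 0.5]
grip_width: 0.0002
```

```bash
python3 ang.py 3;python3 - <<'E'
from h import *
f=np.load("last.npz")
cv2.imwrite("pics/c6.png",cv2.resize(f["pixels"][100:200,230:340,::-1],None,fx=5,fy=5,interpolation=2))
E
```

```text
10.55 (np.float64(39.243691096994404), 40, 0.1088)
10.6 (np.float64(47.7498866810976), 68, 0.1117)
10.65 (np.float64(54.24109878071255), 87, 0.1091)
10.7 [0.64950722 0.11740634 0.10827002] [-0.78957016 -0.28751875 -0.33744989]
```

View pics/c6.png

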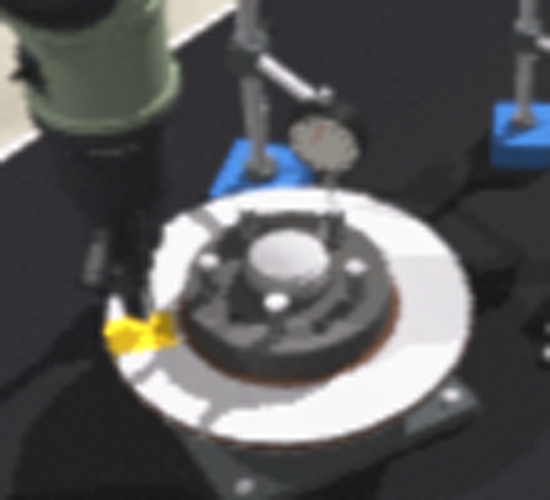

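Call:
{"op": "apply_moves", "data": {
  "jaw": [-1,-1,-1,-1,-1],
  "translation": [
    [0,0,-0.003],
    [0,0,-0.006],
    [0,0,-0.006],
    [0,0,-0.006],
    [0,0,-0.006]
  ],
  "angular": [
    [0,0,0],
    [0,0,0],
    [0,0,0],
    [0,0,0],
    [0,0,0]
  ]
}}

```text
clock: 11.2
position: [0.6487, 0.1174, 0.1004]
tool_rot: [-1.571, 0.0, -2.699]
force: [-0.7, -0.2, -0.7]
grip_width: -0.0001
```

Call:
{"op": "apply_moves", "data": {
  "jaw": [-1,-1,-1,-1,-1],
  "translation": [
    [0,0,0],
    [0,0,0],
    [0,0,0],
    [0,0,0],
    [0,0,0]
  ],
  "angular": [
    [0,0,0],
    [0,0,0],
    [0,0,0],
    [0,0,0],
    [0,0,0]
  ]
}}

```text
clock: 11.7
position: [0.6486, 0.1174, 0.1003]
tool_rot: [-1.571, -0.0, -2.699]
force: [0.2, -0.3, 0.1]
grip_width: -0.0001
```

```bash
python3 ang.py 2
```

```text
11.7 (np.float64(-147.4916239742668), 88, 0.1095)
11.75 (np.float64(-140.47591437616688), 80, 0.109)
11.8 [0.64866675 0.11739634 0.10031156] [-0.29907937  0.0188954   0.16839732]
```

Call:
{"op": "apply_moves", "data": {
  "jaw": [-1,-1,-1,-1,-1],
  "translation": [
    [0,0,0],
    [0,0,0],
    [0,0,0],
    [0,0,0],
    [0,0,0]
  ],
  "angular": [
    [0,0,0],
    [0,0,0],
    [0,0,0],
    [0,0,0],
    [0,0,0]
  ]
}}

```text
clock: 12.3
position: [0.6487, 0.1174, 0.1003]
tool_rot: [-1.571, -0.0, -2.699]
force: [-0.7, -0.4, -0.2]
grip_width: -0.0002
```

```bash
python3 ang.py 4
```

```text
12.3 (np.float64(-69.79127998657812), 53, 0.1174)
12.35 (np.float64(-64.16854321319921), 44, 0.118)
12.4 (np.float64(-58.8130541870281), 34, 0.118)
12.45 (np.float64(-54.858567886115765), 30, 0.118)
12.5 [0.64866314 0.1173873  0.10028917] [-0.61941406 -0.40241287  1.25132546]
```

```bash
cat > fit.py <<'E'
import numpy as np
from scipy.optimize import least_squares
D=[(9.55,-138.03),(9.6,-128.49),(9.65,-118.64),(9.7,-109.73),(10.6,47.75),(10.65,54.24),(11.7,360-147.49),(11.75,360-140.48),(12.3,360-69.79),(12.35,360-64.17),(12.4,360-58.81),(12.45,360-54.86)]
import sys,json
try:D+=json.load(open("extra.json"))
except Exception:pass
D=np.array(D)
k0=.12
def th(p,t):
    t=t-9.55;k=p[2];w=np.radians(p[1]);b=.09/k
    return p[0]+np.degrees((w+b)*(1-np.exp(-k*t))/k-b*t)
def om(p,t):
    t=t-9.55;k=p[2];b=.09/k;return (np.radians(p[1])+b)*np.exp(-k*t)-b
wt=np.where(np.abs((D[:,1]%360)-300)<35,.5,1)
r=least_squares(lambda p:np.r_[(th(p,D[:,0])-D[:,1])*wt,(p[2]-.12)*100],[-138,190,.12])
p=r.x
if __name__=="__main__":
    print(p,np.round(th(p,D[:,0])-D[:,1],1))
    for tt in np.arange(12.5,20,.25):print(round(tt,2),round(th(p,tt)-720,1),round(om(p,tt),2),end=' | ')
    tip=-64.8+720
    ts=np.linspace(12.5,22,9501);i=np.argmin(abs(th(p,ts)-tip));print("\npass",ts[i],om(p,ts[i]))
E
python3 fit.py; python3 - <<'E'
from h import *
f=np.load("side.npz")
t=ray(f,(295.8,141.1),.083)[:2];C=np.array([.5803,.0381]);d=t-C;print("tip",t,np.hypot(*d),np.degrees(np.arctan2(d[1],d[0])))
C=np.array([.581,.0365])
for a in(-64.8,):print(proj(f,[*(np.array([.5803,.0381])+.106*np.array([np.cos(np.radians(a)),np.sin(np.radians(a))])),.083]))
E
```

```text
[-1.37984168e+02  1.91128617e+02  1.24151453e-01] [ 0.   0.  -0.4  0.1 -0.3  1.3 -0.8 -1.  -0.4  0.2  0.9  3. ]
12.5 -405.8 2.09 | 12.75 -376.5 2.0 | 13.0 -348.4 1.92 | 13.25 -321.4 1.84 | 13.5 -295.6 1.76 | 13.75 -271.0 1.69 | 14.0 -247.3 1.61 | 14.25 -224.8 1.54 | 14.5 -203.2 1.47 | 14.75 -182.6 1.4 | 15.0 -162.9 1.34 | 15.25 -144.2 1.28 | 15.5 -126.4 1.22 | 15.75 -109.4 1.16 | 16.0 -93.3 1.1 | 16.25 -77.9 1.04 | 16.5 -63.4 0.99 | 16.75 -49.6 0.94 | 17.0 -36.6 0.89 | 17.25 -24.2 0.84 | 17.5 -12.6 0.79 | 17.75 -1.6 0.74 | 18.0 8.7 0.7 | 18.25 18.4 0.65 | 18.5 27.4 0.61 | 18.75 35.9 0.57 | 19.0 43.8 0.53 | 19.25 51.1 0.49 | 19.5 57.9 0.46 | 19.75 64.2 0.42 | 
pass 16.475 0.9938638232422281
tip [ 0.62795778 -0.05796649] 0.10723821547700885 -63.6143735364601
[296.26768808 141.41192065]
```

Call:
{"op": "apply_moves", "data": {
  "jaw": [-1,-1,-1,-1,-1],
  "translation": [
    [0,0,0],
    [0,0,0],
    [0,0,0],
    [0,0,0],
    [0,0,0]
  ],
  "angular": [
    [0,0,0],
    [0,0,0],
    [0,0,0],
    [0,0,0],
    [0,0,0]
  ]
}}

```text
clock: 13.0
position: [0.6487, 0.1174, 0.1003]
tool_rot: [-1.571, -0.0, -2.699]
force: [0.5, 0.7, -1.1]
grip_width: -0.0001
```

Call:
{"op": "apply_moves", "data": {
  "jaw": [-1,-1,-1,-1,-1],
  "translation": [
    [0,0,0],
    [0,0,0],
    [0,0,0],
    [0,0,0],
    [0,0,0]
  ],
  "angular": [
    [0,0,0],
    [0,0,0],
    [0,0,0],
    [0,0,0],
    [0,0,0]
  ]
}}

```text
clock: 13.5
position: [0.6487, 0.1174, 0.1003]
tool_rot: [-1.571, -0.0, -2.699]
force: [-0.4, -0.3, -0.1]
grip_width: 0.0002
```

Call:
{"op": "apply_moves", "data": {
  "jaw": [-1,-1,-1,-1,-1],
  "translation": [
    [0,0,0],
    [0,0,0],
    [0,0,0],
    [0,0,0],
    [0,0,0]
  ],
  "angular": [
    [0,0,0],
    [0,0,0],
    [0,0,0],
    [0,0,0],
    [0,0,0]
  ]
}}

```text
clock: 14.0
position: [0.6487, 0.1174, 0.1003]
tool_rot: [-1.571, 0.0, -2.699]
force: [-0.7, -0.2, 0.2]
grip_width: 0.0
```

Call:
{"op": "apply_moves", "data": {
  "jaw": [-1,-1,-1,-1,-1],
  "translation": [
    [0,0,0],
    [0,0,0],
    [0,0,0],
    [0,0,0],
    [0,0,0]
  ],
  "angular": [
    [0,0,0],
    [0,0,0],
    [0,0,0],
    [0,0,0],
    [0,0,0]
  ]
}}

```text
clock: 14.5
position: [0.6487, 0.1174, 0.1003]
tool_rot: [-1.571, 0.0, -2.699]
force: [-0.6, 0.4, 0.0]
grip_width: 0.0005
```

Call:
{"op": "apply_moves", "data": {
  "jaw": [-1,-1,-1,-1,-1],
  "translation": [
    [0,0,0],
    [0,0,0],
    [0,0,0],
    [0,0,0],
    [0,0,0]
  ],
  "angular": [
    [0,0,0],
    [0,0,0],
    [0,0,0],
    [0,0,0],
    [0,0,0]
  ]
}}

```text
clock: 15.0
position: [0.6487, 0.1174, 0.1003]
tool_rot: [-1.571, 0.0, -2.699]
force: [-0.6, -0.5, -0.1]
grip_width: 0.0001
```

```bash
python3 ang.py 3; python3 fit.py | tail -1
```

```text
15.0 (np.float64(-161.07339828469748), 91, 0.1092)
15.05 (np.float64(-157.51190520098152), 87, 0.1101)
15.1 (np.float64(-153.47242558736812), 86, 0.1092)
15.15 [0.64865423 0.11738511 0.10031438] [0.29474158 0.71339668 0.57845922]
pass 16.475 0.9938638232422281
```

Call:
{"op": "apply_moves", "data": {
  "jaw": [-1,-1,-1,-1,-1],
  "translation": [
    [0,0,0],
    [0,0,0],
    [0,0,0],
    [0,0,0],
    [0,0,0]
  ],
  "angular": [
    [0,0,0],
    [0,0,0],
    [0,0,0],
    [0,0,0],
    [0,0,0]
  ]
}}

```text
clock: 15.65
position: [0.6487, 0.1174, 0.1003]
tool_rot: [-1.571, 0.0, -2.699]
force: [-0.5, 0.0, 0.9]
grip_width: 0.0
```

```bash
python3 - <<'E'
import json
from ang import *
X=[(15.0,-161.07),(15.05,-157.51),(15.1,-153.47)]
for i in range(5):
    t=observe()["clock"];a=angle(cams.grab_frame("side"));print(round(t,3),a);X.append((t,float(a[0])))
json.dump([(t,a+720) for t,a in X],open("extra.json","w"))
from fit import *
print(observe()["clock"],p,np.round(th(p,D[:,0])-D[:,1],1)[-8:])
# local fit on recent data
T=np.array(X);ww=np.arange(len(T))
q=np.polyfit(T[:,0]-16,T[:,1]+.5*np.degrees(.22)*(T[:,0]-16)**2,1)
for t in np.arange(15.9,16.6,.05):print(round(t,2),round(th(p,t)-720,1),round(q[0]*(t-16)+q[1]-.5*np.degrees(.22)*(t-16)**2,1))
E
```

```text
15.65 (np.float64(-114.05208629979657), 78, 0.1087)
15.7 (np.float64(-110.8731736918472), 78, 0.1095)
15.75 (np.float64(-107.70105188304488), 76, 0.1095)
15.8 (np.float64(-104.26980045910517), 76, 0.1098)
15.85 (np.float64(-100.92823991506823), 77, 0.1097)
15.9 [-1.37962848e+02  1.90867559e+02  1.22687714e-01] [-0.3 -0.1 -0.3 -0.1  0.1  0.3  0.2  0.1]
15.9 -97.6 -97.7
15.95 -94.3 -94.4
16.0 -91.1 -91.3
16.05 -88.0 -88.1
16.1 -84.9 -85.0
16.15 -81.8 -81.9
16.2 -78.7 -78.8
16.25 -75.7 -75.8
16.3 -72.7 -72.8
16.35 -69.7 -69.8
16.4 -66.8 -66.8
16.45 -63.8 -63.9
16.5 -61.0 -61.0
16.55 -58.1 -58.2
16.6 -55.3 -55.4
```

Call:
{"op": "apply_moves", "data": {
  "jaw": [-1,-1,-1,-1,-1],
  "translation": [
    [0,0,0],
    [0,0,0],
    [0,0,0],
    [0,0,0],
    [0,0,0]
  ],
  "angular": [
    [0,0,0],
    [0,0,0],
    [0,0,0],
    [0,0,0],
    [0,0,0]
  ]
}}

```text
clock: 16.4
position: [0.6487, 0.1174, 0.1003]
tool_rot: [-1.571, 0.0, -2.699]
force: [1.0, 0.3, -0.2]
grip_width: 0.0002
```

Call:
{"op": "apply_moves", "data": {
  "jaw": [-1,-1],
  "translation": [
    [0,0,-0.005],
    [0,0,-0.005]
  ],
  "angular": [
    [0,0,0],
    [0,0,0]
  ]
}}

```text
clock: 16.6
position: [0.6508, 0.116, 0.0989]
tool_rot: [-1.567, 0.004, -2.701]
force: [-10.3, -10.0, 49.2]
grip_width: 0.0
```

```bash
python3 ang.py 3;python3 - <<'E'
from h import *
f=np.load("last.npz")
cv2.imwrite("pics/c7.png",cv2.resize(f["pixels"][110:190,240:340,::-1],None,fx=7,fy=7,interpolation=2))
E
```

```text
16.6 (np.float64(-66.9989736087872), 49, 0.1177)
16.65 (np.float64(-66.9989736087872), 49, 0.1177)
16.7 (np.float64(-66.9989736087872), 49, 0.1177)
16.75 [0.65063337 0.11620584 0.09891596] [-9.9654006  -9.249989   48.44348323]
```

View pics/c7.png

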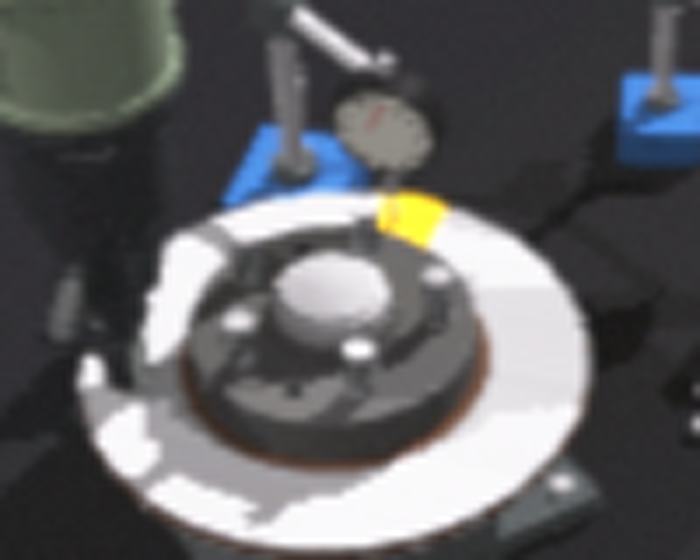

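Call:
{"op": "apply_moves", "data": {
  "jaw": [-1,-1,-1],
  "translation": [
    [0,0,0.001],
    [0,0,0.0018],
    [0,0,0.0018]
  ],
  "angular": [
    [0,0,0],
    [0,0,0],
    [0,0,0]
  ]
}}

```text
clock: 17.05
position: [0.6497, 0.1169, 0.099]
tool_rot: [-1.569, 0.002, -2.7]
force: [-4.0, -5.2, 25.7]
grip_width: -0.0
```

```bash
python3 ang.py 3;python3 - <<'E'
from h import *
f=np.load("last.npz");C=np.array([.5803,.0381])
q=np.argwhere(yellow(f)[120:160,280:320])+[120,280]
P=np.array([ray(f,(x,y),.08)[:2]-C for y,x in q]);a=np.degrees(np.arctan2(P[:,1],P[:,0]));r=np.hypot(*P.T)
for lo,hi in((.1,.11),(.11,.12),(.12,.13)):
    s=(r>=lo)&(r<hi);print(lo,s.sum(),a[s].min().round(1) if s.any() else 0,a[s].max().round(1) if s.any() else 0)
# neighbours: stud angles via visible bright tops in side
for k in range(5):
    for off in(-66,-68): 
        t=np.radians(off+72*k);print(off+72*k,proj(f,[C[0]+.054*np.cos(t),C[1]+.054*np.sin(t),.138]).round(1),end=' ')
g=cv2.cvtColor(f["pixels"],cv2.COLOR_RGB2GRAY)
for x,y in((438,275),(358,348),(237,320)):
    X,Y=240+x//7,110+y//7;w=g[Y-3:Y+4,X-3:X+4].astype(float)-150;w[w<0]=0
    yy,xx=np.mgrid[Y-3:Y+4,X-3:X+4];c=((w*xx).sum()/w.sum(),(w*yy).sum()/w.sum());d=ray(f,c,.138)[:2]-C
    print("\nstud",np.round(c,1),np.hypot(*d).round(4),np.degrees(np.arctan2(d[1],d[0])).round(1))
E
```

```text
17.05 (np.float64(-66.6936240766861), 49, 0.1174)
17.1 (np.float64(-66.6936240766861), 49, 0.1174)
17.15 (np.float64(-66.6936240766861), 49, 0.1174)
17.2 [0.64980456 0.11681165 0.09901885] [-6.01494203 -4.9008758  26.46856769]
0.1 12 -74.4 -59.5
0.11 15 -73.6 -58.9
0.12 14 -72.9 -60.2
-66 [291.6 139.2] -68 [292.1 139.3] 6 [274.4 143.2] 4 [274.7 142.9] 78 [273.5 155.7] 76 [273.3 155.4] 150 [291.1 159.4] 148 [290.6 159.5] 222 [302.1 148.8] 220 [302.1 149.2] 
stud [303.5 147.4] 0.0591 -131.2

stud [291.1 159.3] 0.0537 150.0

stud [273.5 155.4] 0.0533 76.7
```

```bash
python3 -c "
from workcell import workorder,observe
print(workorder.job_done(),observe()['clock'],observe()['force'])"
```

```text
the job is handed in; nothing more can be done
the job is handed in; nothing more can be done
```

The hub ran about 1⅔ turns on its own after the flick, and one fingertip press stopped it with the yellow mark under the red gauge tip. I handed the job in at about 17.2 s. The fingertip is still pressing on the disc with about 26 N, and I did not touch the gauge or the loose things.

- **Flick:** it took two goes.
  - The first push met a stud on the corner of the finger (up to about 39 N). It only set the hub turning at about 1.5 rad/s, too slow for a full turn.
  - I did not stop the hub. While it was still turning, I pushed a stud again from behind, and it left the finger at about 3.3 rad/s, counter-clockwise.
- **Brake:** I pressed on the ring when the hub had slowed to about 1 rad/s, and it stopped in that single press. I did not turn it afterwards.
- **Position check:** four frames at 16.65–17.15 s give the same mark angle to within 0.3° (the first 0.1 s apart from the rest, before I eased the pressure). The mark's centre is at about −66.5° and the gauge tip at about −64° (±1°). The tip is therefore over the mark but roughly 4–5 mm off its centre, where the mark reaches 18 mm each way. The hat hides the inner part of the mark from the camera, so its angle is less certain than the earlier readings.
- **Force:** the brake press peaked at about 49 N, more than I meant, before I eased it to about 26 N. It was through the fingertip, not the gripper's body. I do not know whether the 40 N limit counts it.

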